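Close the loaded sample unit and open up its loose bolt

TASK

The sample unit is loaded: first slide its hatch fully shut, then tap the three bolt heads in turn until you find the loose one, which sinks when pushed down. Lift only that bolt's hinged cap well open, 45 degrees or more, leaving the hatch and the other two caps shut and the glassware and tools around undisturbed. Finish while holding the cap open and still with the gripper, so that a colleague can get at the bolt; do not let go.

Things in the scene. Friction and masses are not known exactly. Their poses are not given: they have to be found in the camera images.
- unit: Sample unit, fixed: white slab 210 (its x) x 360 (its y) mm, flat deck 55 mm above the table. Origin on the table; its x axis points away from the robot at yaw 0, z up. The deck spans x -115 to 95 and y -180 to 180 mm. Front strip (x about -70): loading well with vials and its sliding hatch. Behind it, in a row along y, three equal bolts at (15, 110), (15, 0), (15, -110) mm (a, b, c), each under its own hinged cap
- hatch (a joint): sliding hatch in m: 0 = fully shut against its end stop, up to 0.115 = open. Opens along the unit's +y, shuts along -y; slides with about 1.5 N friction and stays where left
- hatch_grip (a point): centre of the hatch's upright black grip, a fin 34 mm (unit x) x 10 mm (unit y) x 30 mm high, 75 mm above the table (fin from 60 to 90 mm); it rides with the hatch, 0.0685 m in front (-x) of the unit's origin, at unit y 0 when shut
- bolt_a (a joint): how far bolt a (at the unit's +y end) has sunk, in m: 0 at the start. A tight bolt yields under 2 mm to a tap of 5 to 10 N; the loose one sinks 9 mm under a push of 2 N or more and stays down. Any of the three can be the loose one and they look alike
- bolt_a_top (a point): centre of the top of bolt a's steel head, 20 mm across, 80 mm above the table at the start; the head stands out through a 28 mm window in its cap, 16 mm above the cap's plate
- cap_a (a joint): cap of bolt a, hinge angle in rad: 0 = shut, stop at 1.3. The hinge axis runs along the unit's y, 61 mm above the table, 35 mm in front of (unit -x) the bolt's axis; shut, the handle bar is 82 mm beyond and 34 mm above it; the cap opens upward and towards the robot. A light spring and its weight always shut it when let go (about 1 N at the handle)
- cap_a_handle (a point): middle of the black round handle bar of cap a: 10 mm thick, along the unit's y, 38 mm free between its two legs, 95 mm above the table when shut (32 mm above the cap's plate), 47 mm beyond the bolt (unit +x). The aluminium plate is 44 mm wide, 6 mm thick
- bolt_b (a joint): how far bolt b (in the middle) has sunk, in m: 0 at the start. A tight bolt yields under 2 mm to a tap of 5 to 10 N; the loose one sinks 9 mm under a push of 2 N or more and stays down. Any of the three can be the loose one and they look alike
- bolt_b_top (a point): centre of the top of bolt b's steel head, 20 mm across, 80 mm above the table at the start; the head stands out through a 28 mm window in its cap, 16 mm above the cap's plate
- cap_b (a joint): cap of bolt b, hinge angle in rad: 0 = shut, stop at 1.3. The hinge axis runs along the unit's y, 61 mm above the table, 35 mm in front of (unit -x) the bolt's axis; shut, the handle bar is 82 mm beyond and 34 mm above it; the cap opens upward and towards the robot. A light spring and its weight always shut it when let go (about 1 N at the handle)
- cap_b_handle (a point): middle of the black round handle bar of cap b: 10 mm thick, along the unit's y, 38 mm free between its two legs, 95 mm above the table when shut (32 mm above the cap's plate), 47 mm beyond the bolt (unit +x). The aluminium plate is 44 mm wide, 6 mm thick
- bolt_c (a joint): how far bolt c (at the unit's -y end) has sunk, in m: 0 at the start. A tight bolt yields under 2 mm to a tap of 5 to 10 N; the loose one sinks 9 mm under a push of 2 N or more and stays down. Any of the three can be the loose one and they look alike
- bolt_c_top (a point): centre of the top of bolt c's steel head, 20 mm across, 80 mm above the table at the start; the head stands out through a 28 mm window in its cap, 16 mm above the cap's plate
- cap_c (a joint): cap of bolt c, hinge angle in rad: 0 = shut, stop at 1.3. The hinge axis runs along the unit's y, 61 mm above the table, 35 mm in front of (unit -x) the bolt's axis; shut, the handle bar is 82 mm beyond and 34 mm above it; the cap opens upward and towards the robot. A light spring and its weight always shut it when let go (about 1 N at the handle)
- cap_c_handle (a point): middle of the black round handle bar of cap c: 10 mm thick, along the unit's y, 38 mm free between its two legs, 95 mm above the table when shut (32 mm above the cap's plate), 47 mm beyond the bolt (unit +x). The aluminium plate is 44 mm wide, 6 mm thick
- vial1: Bystander: small amber vial, 20 mm across, 34 mm tall, standing on the unit's front strip; origin under its centre
- vial2: Bystander: second such vial beside it
- bottle: Bystander: glass bottle with blue cap, 70 mm across, 140 mm tall; origin under its centre
- flask: Bystander: conical flask, 72 mm across, 108 mm tall; origin under its centre
- beaker: Bystander: beaker, 64 mm across, 80 mm tall; origin under its centre
- rack: Bystander: blue tube rack, 85 x 210 x 55 mm; origin under its centre
- pipette: Bystander: hand pipette lying on the table, 240 mm long along its x, 28 mm thick; origin under its middle

How it is judged:
On the way, in this order (a step that is already met when the one before it is completed fails the run):
1. the hatch is fully shut (value of joint hatch below 0.004 m), for 0.2 s.
2. the loose bolt has been tapped and has sunk (value of joint any of bolt_a, bolt_b, bolt_c above 0.005 m), for 0.1 s.
3. the loose bolt's cap is lifted open (((value of joint bolt_a above 0.005 m and value of joint cap_a above 0.65 rad and value of joint each of cap_b, cap_c below 0.15 rad) or (value of joint bolt_b above 0.005 m and value of joint cap_b above 0.65 rad and value of joint each of cap_a, cap_c below 0.15 rad) or (value of joint bolt_c above 0.005 m and value of joint cap_c above 0.65 rad and value of joint each of cap_a, cap_b below 0.15 rad))), for 0.2 s.
At the end, for the whole second after the job is handed in: Hatch shut (within 5 mm); the sunken loose bolt's cap held by the fingers (contact force over 0.3 N), open more than 0.65 rad (37 degrees) and still (under 0.15 rad/s); the other two caps shut (under 0.15 rad) (value of joint hatch below 0.005 m and ((value of joint bolt_a above 0.005 m and value of joint cap_a above 0.65 rad and value of joint each of cap_b, cap_c below 0.15 rad and contact force between the fingers and cap_a above 0.3 N and velocity of joint cap_a between -0.15 and 0.15 rad/s) or (value of joint bolt_b above 0.005 m and value of joint cap_b above 0.65 rad and value of joint each of cap_a, cap_c below 0.15 rad and contact force between the fingers and cap_b above 0.3 N and velocity of joint cap_b between -0.15 and 0.15 rad/s) or (value of joint bolt_c above 0.005 m and value of joint cap_c above 0.65 rad and value of joint each of cap_a, cap_b below 0.15 rad and contact force between the fingers and cap_c above 0.3 N and velocity of joint cap_c between -0.15 and 0.15 rad/s))); the arm keeps its last pose, push and grip.
It fails at once if the cap of a bolt that has not been found loose is lifted (over 0.3 rad) ((value of joint cap_a above 0.3 rad and value of joint bolt_a below 0.005 m) or (value of joint cap_b above 0.3 rad and value of joint bolt_b below 0.005 m) or (value of joint cap_c above 0.3 rad and value of joint bolt_c below 0.005 m)).
It fails at once if a bystander is moved by more than 30 mm or knocked over (distance of any of vial1, vial2, bottle, flask, beaker, rack, pipette from where it was at the start of the episode above 0.03 m or angle between any of vial1, vial2, bottle, flask, beaker, rack's own z axis and vertical above 0.5 rad).
It also fails if it takes over 58 s, if anything falls off the work surface, if the arm or the gripper's body presses on something with over 40 N, if the wrist force passes 120 N, or if a joint passes its speed limit or range.

ROBOT

A 6-joint arm with a two-finger parallel gripper is mounted at the origin on the work surface. World frame = base frame: x ahead of the robot, y to its left, z up, the work surface at z = 0. Lengths are in m, angles in rad, forces in N, time in s.
With the tool pointing down it reaches from about 0.275 to 0.875 m from the base axis. Payload 12.5 kg.
Tool frame: the origin (TCP) lies midway between the tips of the shut fingers; the grasp point (between the pads) lies 19 mm behind it; z points along the fingers, y is the direction in which the jaws open and shut (so a half turn about z gives the same grasp; the last joint's range is limited). The gripper opens to 85 mm and grips with 20 to 120 N. Pads are 22 mm wide; open, the fingers measure 114 mm over their backs; the gripper's body (76 mm by 85 mm) begins 54 mm behind the grasp point. The pads swing forward as they close: fully open they stand 13 mm farther back than shut.
Start: joints at [1.073, 0.351, 1.652, -0, 1.139, -0.085], TCP at [0.221, 0.504, 0.206] pointing down, gripper open.
Joint ranges: [-2.75, 2.75], [-0.79, 2.1], [0.01, 2.65], [-1.57, 4.71], [0.07, 3.14], [-2.87, 2.87]. Speed limits (rad/s): [2.22, 2.22, 2.79, 3.14, 3.14, 3.14].

INTERFACE

Orientations are given as a rotation vector (axis times angle).
In Python, from rig import arm gives the robot as it stands. Calls block until the motion is done:
- arm.movep(position, orientation): joint-space move of the TCP to a pose.
- arm.movel(position, attitude=None, vel=0.15, until_force=None): straight line of the TCP; attitude=None keeps the orientation; vel is the mean speed in m/s. With until_force (N) it stops when the force on the tool has changed by that much, and returns True; else False.
- arm.movej(angles): joint-space move.
- arm.set_gripper(opening, effort=None): opening from 0.0 (shut) to 1.0 (fully open); effort is the grip in N (None keeps the last); returns when the fingers have stopped.
- arm.dwell(seconds).
- arm.inverse_kinematics(position, orientation): joint angles nearest the present ones, or None.
- arm.sense(): the state.
- arm.snapshot(name): name is "side" or "top"; returns a dict with "image" (420x560x3 uint8, blue, green, red), "K" (3x3 intrinsics, pixels), "world_from_camera" (4x4, takes a point from camera to world coordinates). Camera axes: x right, y down, z forward; pixel columns grow to the right and rows downward; lengths in m; the calibration is good to about 2 mm. A picture is of the moment at which its call begins. There is no depth.
A pose or a line that the arm cannot do raises arm.MotionError and nothing moves.
- arm.finish_job(): hands the job in, once; it reports no verdict.
The state is a dict: "time_s": time; "qpos": joint angles; "joint_velocities": joint speeds; "joint_efforts": joint torques, N m; "position": TCP position; "ee_rot": TCP orientation; "force": force on the tool from outside, world axes, zero at the start; "ft_torque": the same for the moment, N m; "finger_gap": opening from 0.0 (shut) to 1.0 (fully open).
Only numpy, scipy, OpenCV 4.12 (cv2) and the standard library are available. Lean on these libraries where they do the work, as an engineer would, in place of code of your own. Each camera call takes 0.05 s, during which the arm holds its last target. There are 200 camera calls.

## Working session

There is one attempt and no reset: what is moved stays moved. The work goes in short steps, each a Python script; the robot and the scene stay as the last script left them, time stands still between calls to the robot, and variables do not carry over. Pictures are saved under pics/ and viewed, about 8 in all and at most 12, crops included, and the job is handed in when it is done.

```bash
ls; mkdir -p pics; python3 - <<'E'
from rig import arm
import cv2,numpy as np
for n in("top","side"):
    s=arm.snapshot(n); cv2.imwrite(f"pics/{n}0.png",s["image"]); print(n,s["K"].tolist(),np.round(s["world_from_camera"],4).tolist())
print(arm.sense())
E
```

```text
pics
top [[452.37906293597564, 0.0, 284.7855541672317], [0.0, 452.37906293597564, 202.27642645465792], [0.0, 0.0, 1.0]] [[-0.0087, -0.9877, 0.1562, 0.4486], [-1.0, 0.0081, -0.0048, 0.063], [0.0035, -0.1562, -0.9877, 1.0155], [0.0, 0.0, 0.0, 1.0]]
side [[423.05755450962033, 0.0, 275.87226200615913], [0.0, 423.05755450962033, 209.4543678466275], [0.0, 0.0, 1.0]] [[0.9421, -0.1869, 0.2784, 0.3662], [-0.3353, -0.5392, 0.7726, -0.608], [0.0058, -0.8212, -0.5706, 0.5662], [0.0, 0.0, 0.0, 1.0]]
{'time_s': 0.1, 'qpos': array([ 1.07343867e+00,  3.51176214e-01,  1.65233702e+00, -2.61708358e-05,
        1.13911034e+00, -8.46072008e-02]), 'joint_velocities': array([-8.87405411e-04, -1.48234976e-03, -1.00772152e-03,  2.01067349e-05,
        5.76383290e-04, -1.29588067e-04]), 'joint_efforts': array([ 6.80484645e-04, -5.06821561e+01, -2.91881150e+01, -4.09693382e-05,
        2.56411258e-03,  4.56674775e-05]), 'position': array([0.22045671, 0.50353836, 0.20532441]), 'ee_rot': array([-6.43681554e-01, -3.07466434e+00,  1.56186877e-03]), 'force': array([-0.47319684,  0.14150591, -1.0923147 ]), 'ft_torque': array([-0.00097503, -0.02000266,  0.04505811]), 'finger_gap': 1.0005057758916938}
```

View pics/top0.png

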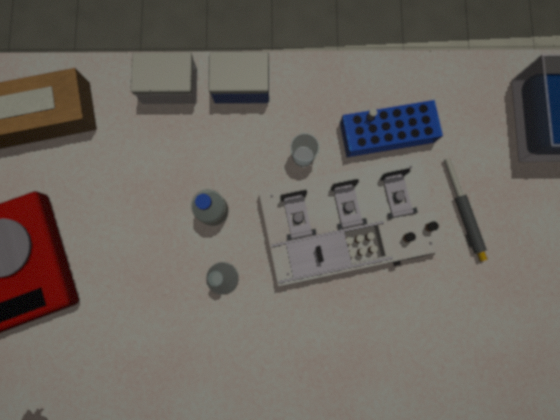

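View pics/side0.png

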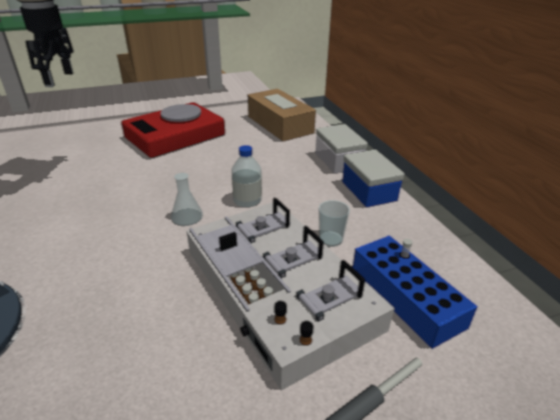

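The top view shows the unit at about (350,225). Its bolts a, b and c are near (298,217), (348,207) and (399,196), the hatch fin is at (319,255), and the vials are at (408,238) and (431,227). The side view agrees. I'll enlarge both for accurate pixel positions.

```bash
python3 - <<'E'
import cv2
a=cv2.imread("pics/top0.png")[165:295,250:450]; cv2.imwrite("pics/topc.png",cv2.resize(a,None,fx=4,fy=4,interpolation=cv2.INTER_CUBIC))
a=cv2.imread("pics/side0.png")[190:340,180:380]; cv2.imwrite("pics/sidec.png",cv2.resize(a,None,fx=4,fy=4,interpolation=cv2.INTER_CUBIC))
E
```

```text
(no output)
```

View pics/topc.png

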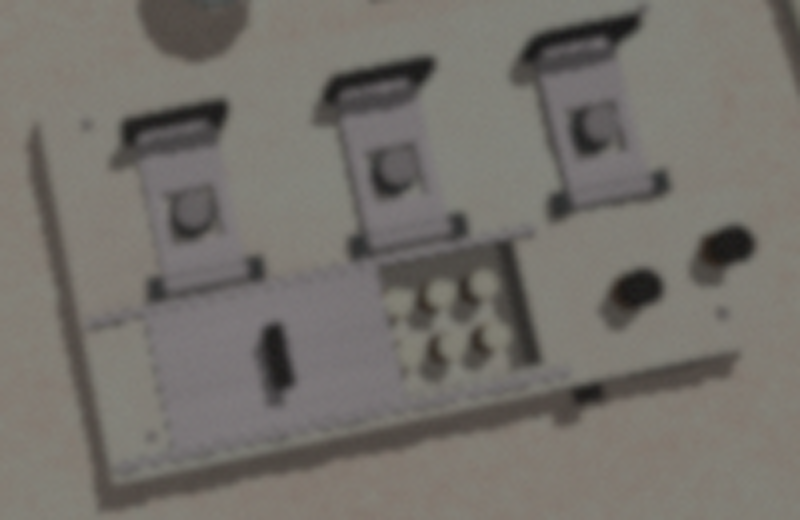

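View pics/sidec.png

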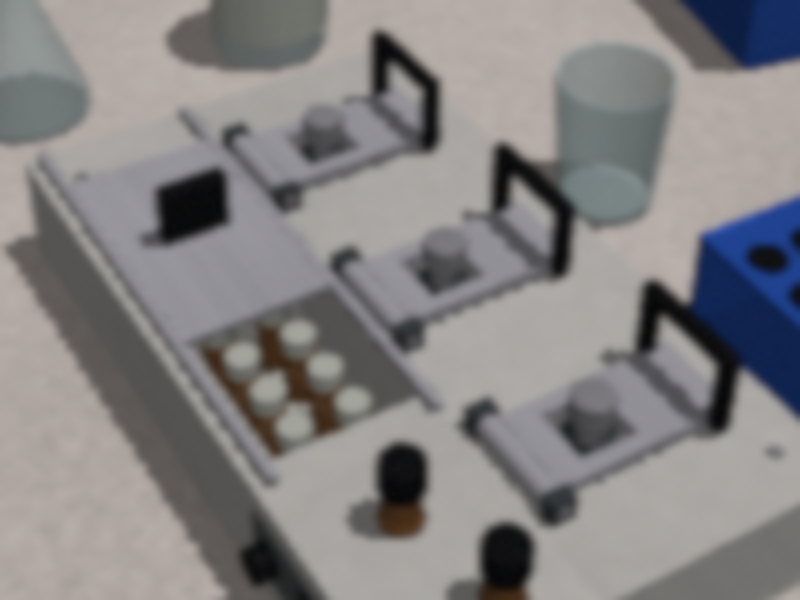

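The crops give these positions, in crop pixels:

| Feature | Top view | Side view |
|---|---|---|
| Bolt a | (196,208) | (324,115) |
| Bolt b | (399,167) | (445,240) |
| Bolt c | (600,127) | (596,393) |
| Handle bar a | (177,112) | (407,58) |
| Handle bar b | (381,77) | (537,182) |
| Handle bar c | (587,30) | (694,322) |
| Hatch fin | (275,355) | (193,205) |

Next I'll fit the unit's pose and the hatch opening to these.

```bash
cat > h.py <<'E'
import numpy as np,json
from scipy.spatial.transform import Rotation as R
def U(p,pose):   # unit -> world
    x,y,t=pose; c,s=np.cos(t),np.sin(t); p=np.asarray(p,float)
    return np.array([x+c*p[0]-s*p[1],y+s*p[0]+c*p[1],p[2]])
def proj(P,K,T):
    q=T[:3,:3].T@(P-T[:3,3]); return (K@q)[:2]/q[2]
E
python3 - <<'E'
from rig import arm
from h import *
from scipy.optimize import least_squares
S={n:arm.snapshot(n) for n in("top","side")}
off={"top":(250,165),"side":(180,190)}
by=[.11,0,-.11]
obs=[]
for n,bt,hd,fin in(("top",[(196,208),(399,167),(600,127)],[(177,112),(381,77),(587,30)],(275,355)),("side",[(324,115),(445,240),(596,393)],[(407,58),(537,182),(694,322)],(193,205))):
    for k in range(3): obs+=[(n,(.015,by[k],.08),bt[k],0,1),(n,(.062,by[k],.095),hd[k],0,.4)]
    obs.append((n,(-.0685,0,.075),fin,1,.5))
def f(v):
    r=[]
    for n,p,px,h,w in obs:
        s=S[n]; P=U((p[0],p[1]+h*v[3],p[2]),v[:3])
        r+=list(w*(proj(P,s["K"],s["world_from_camera"])-(np.array(px)+.5)/4+.5-off[n]))
    return r
o=least_squares(f,[.4,-.08,.2,.06],loss="soft_l1"); print(o.x); print(np.round(np.reshape(f(o.x),(-1,2)),1).tolist())
v=o.x; json.dump(v.tolist(),open("pose.json","w"))
for p in[(.015,.11,.08),(.015,-.11,.08),(-.0685,v[3],.075)]: print(U(p,v[:3]))
s=S["top"];K=s["K"];T=s["world_from_camera"]
for nm,px,z in(("bottle",(204,202),.14),("flask",(216,279),.108),("beaker",(303,157),.08),("vial1",(250+637/4,165+288/4),.085),("vial2",(250+730/4,165+243/4),.085)):
    d=T[:3,:3]@np.linalg.inv(K)@[*px,1]; print(nm,T[:3,3]+d*(z-T[2,3])/d[2])
E
```

```text
[ 0.57238441 -0.07915678  0.19750033  0.08424953]
[[-0.8, 0.2], [-0.2, 0.5], [-0.2, -0.2], [0.1, -0.3], [0.6, -0.8], [0.1, 0.2], [-0.0, 0.3], [0.1, -0.2], [-0.0, 0.4], [0.2, 0.0], [-0.2, -0.2], [-0.2, 0.5], [-0.2, 0.3], [0.0, 0.1]]
[0.56550874 0.03164812 0.08      ]
[ 0.60867689 -0.18407511  0.08      ]
[ 0.48868469 -0.00998604  0.075     ]
bottle [0.5888562  0.21692846 0.14      ]
flask [0.43963828 0.19589743 0.108     ]
beaker [0.69370684 0.01884223 0.08      ]
vial1 [ 0.521218   -0.19721358  0.085     ]
vial2 [ 0.54407155 -0.24654014  0.085     ]
```

The fit is good to about 1 px (2 mm), with the hatch about 84 mm open. Next I'll push the hatch shut with closed fingers, using the force to detect the end stop, then tap the bolts in the same script.

```bash
cat >> h.py <<'E'
v=np.array(json.load(open("pose.json"))); pose=v[:3]; hatch=v[3]
def att(dyaw=0,tilt=0):  # tool down, jaws along unit y (+dyaw); tilt about unit -y
    return (R.from_euler('z',pose[2])*R.from_euler('y',-tilt)*R.from_euler('z',dyaw)*R.from_euler('x',np.pi)).as_rotvec()
E
python3 - <<'E'
from rig import arm
from h import *
import cv2
arm.set_gripper(0.0,30)
y0=hatch+.045
arm.movep(U((-.0685,y0,.2),pose),att())
arm.movel(U((-.0685,y0,.072),pose),vel=.12,until_force=10)
s=arm.sense(); print(s["position"],s["force"],s["time_s"],s["finger_gap"])
hit=arm.movel(U((-.0685,.004,.072),pose),vel=.06,until_force=10)
s=arm.sense(); d=s["position"][:2]-pose[:2]
print(hit,"unit y",-np.sin(pose[2])*d[0]+np.cos(pose[2])*d[1],s["force"],s["time_s"])
im=[arm.snapshot(n)["image"] for n in("top","side")]
cv2.imwrite("pics/h1.png",np.hstack([cv2.resize(im[0][165:295,250:450],(400,260)),cv2.resize(im[1][190:340,180:380],(400,300))[:260]]))
E
```

```text
[0.48023761 0.03416442 0.07254956] [-1.13815776  0.45332509  0.61610846] 4.125 0.0020580681303696046
False unit y 0.004174957689126383 [0.02347741 0.2405014  0.0391681 ] 6.3583
```

View pics/h1.png

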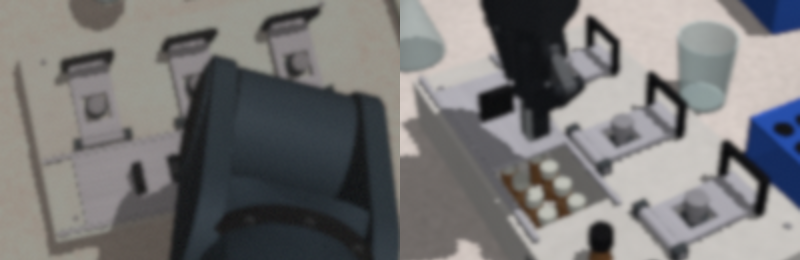

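The picture shows the fin still at (139,178) in the left half, so the hatch hasn't moved, although the fingers ended on its -y side with no contact force. I need to know where the fingertips really were, so I'll project the TCP and the fin into both views and mark them.

```bash
python3 - <<'E'
from rig import arm
from h import *
import cv2
s=arm.sense(); P=s["position"]; print(P,s["ee_rot"],att())
out=[]
for n,(x0,y0) in(("top",(250,165)),("side",(180,190))):
    q=arm.snapshot(n); im=cv2.resize(q["image"][y0:y0+130,x0:x0+200],None,fx=4,fy=4,interpolation=cv2.INTER_CUBIC)
    im=cv2.convertScaleAbs(im,alpha=1.4)
    for X,c in((P,(0,0,255)),(U((-.0685,hatch,.075),pose),(0,255,0)),(U((-.0685,0,.075),pose),(255,0,0))):
        p=proj(X,q["K"],q["world_from_camera"]); print(n,p)
        cv2.circle(im,tuple(int(a) for a in (p-[x0,y0]+.5)*4),5,c,-1)
    out.append(cv2.resize(im,(560,364) if n=="side" else (340,221)))
    cv2.imwrite(f"pics/chk_{n}.png",im)
E
```

```text
[ 0.50441033 -0.08853532  0.07201964] [-3.12624584e+00 -3.10038381e-01 -1.02842671e-05] [3.12628733e+00 3.09728826e-01 1.89654208e-17]
top [355.79288252 246.01794379]
top [318.32171657 253.88058342]
top [357.96435899 245.52452903]
side [248.42126483 268.00279055]
side [227.93922406 241.07390388]
side [249.50592193 268.1391958 ]
```

View pics/chk_side.png

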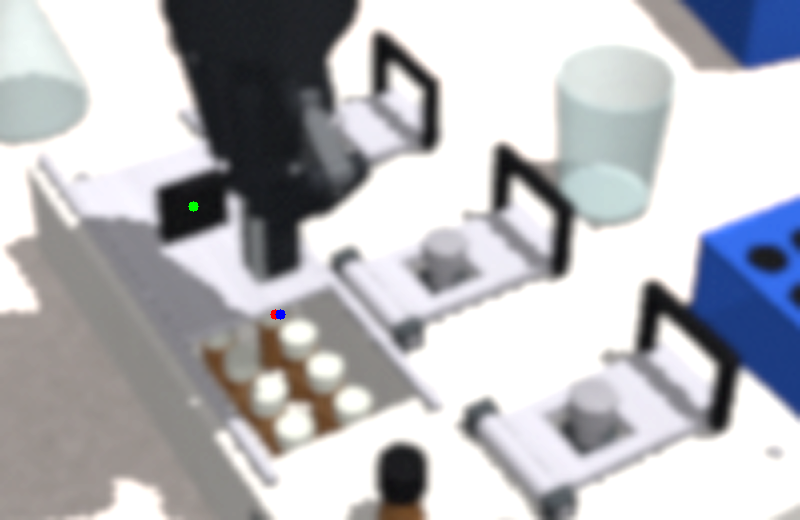

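The seen fingertip at crop (268,278) is about 9 px above the projected TCP (275,314). That suggests the fingers are roughly 20 mm higher than I assumed and passed over the fin. I'll check by touching down lightly on the hatch plate (z = 0.060), clear of the fin.

```bash
python3 - <<'E'
from rig import arm
from h import *
arm.movel(U((-.0685,.042,.072),pose),vel=.1,until_force=10)
hit=arm.movel(U((-.0685,.042,.035),pose),vel=.03,until_force=4)
s=arm.sense(); print(hit,s["position"],s["force"],s["time_s"],s["finger_gap"])
if hit: arm.movel(s["position"]+[0,0,.004],vel=.05)
for n in("side",):
    q=arm.snapshot(n); print(proj(arm.sense()["position"],q["K"],q["world_from_camera"]))
    import cv2; im=cv2.resize(q["image"][190:320,180:380],None,fx=4,fy=4,interpolation=cv2.INTER_CUBIC); cv2.imwrite("pics/td.png",cv2.convertScaleAbs(im,alpha=1.3))
E
```

```text
True [ 0.49688578 -0.05139101  0.03503043] [-1.08718909  0.75077263  4.48918967] 8.3167 0.0019266126424630698
[239.20861573 269.14181292]
```

View pics/td.png

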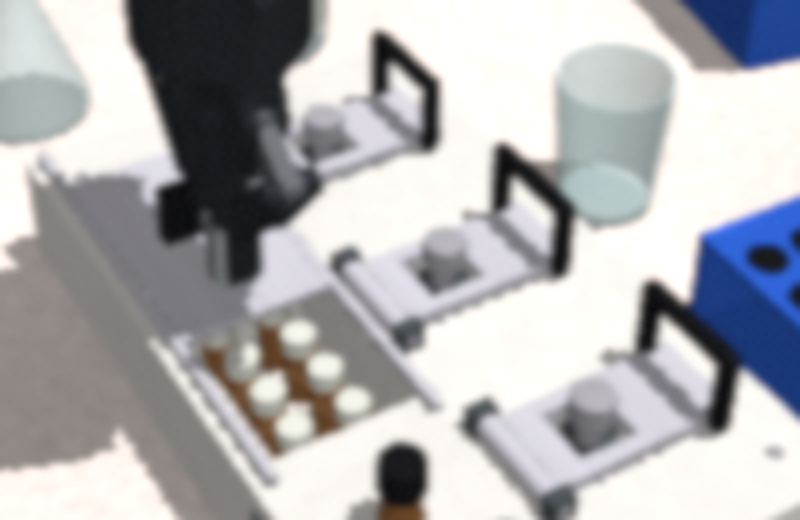

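Contact came at a reported z of 0.035 where the plate is at 0.060, so the true tip sits 25 mm above the reported TCP. The picture agrees: the seen tip at about px (237,261) matches the shifted projection, with no sideways error. I'll correct for +25 mm with the tool vertical, redo the push, and confirm the correction at the bolts.

```bash
cat >> h.py <<'E'
DZ=.025   # real tip is this much above the reported TCP (tool down)
def W(p): return U(p,pose)-[0,0,DZ]
def unit(s):
    d=s["position"][:2]-pose[:2]; c,q=np.cos(pose[2]),np.sin(pose[2])
    return np.round([c*d[0]+q*d[1],-q*d[0]+c*d[1],s["position"][2]+DZ],4)
E
python3 - <<'E'
from rig import arm
from h import *
import cv2
y0=hatch+.040
arm.movel(W((-.0685,.042,.115)),vel=.2)
arm.movel(W((-.0685,y0,.115)),vel=.2)
print(arm.movel(W((-.0685,y0,.072)),vel=.12,until_force=8))
hit=arm.movel(W((-.0685,.004,.072)),vel=.06,until_force=10)
s=arm.sense(); print(hit,unit(s),s["force"],s["time_s"])
im=arm.snapshot("side")["image"]
cv2.imwrite("pics/h2.png",cv2.convertScaleAbs(cv2.resize(im[190:320,180:380],None,fx=3,fy=3,interpolation=cv2.INTER_CUBIC),alpha=1.3))
E
```

```text
False
True [-0.0685  0.0199  0.072 ] [-0.58189139  7.44844891  5.07065268] 11.6417
```

View pics/h2.png

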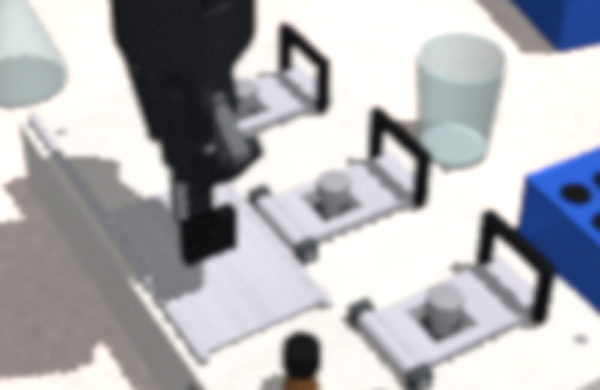

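The hatch is shut against its stop: the contact is at unit y 0.0199 (0.0195 predicted), the well is fully covered, and the fin is at about (208,235). Now I'll tap the bolts until one sinks.

```bash
python3 - <<'E'
from rig import arm
from h import *
arm.movel(W((-.0685,.03,.072)),vel=.1)
arm.movel(W((-.0685,.03,.12)),vel=.2)
for n,y in(("a",.11),("b",0),("c",-.11)):
    arm.movel(W((.015,y,.12)),vel=.2)
    arm.movel(W((.015,y,.09)),vel=.12,until_force=8)
    hit=arm.movel(W((.015,y,.066)),vel=.02,until_force=6)
    s=arm.sense(); z=unit(s)[2]; print(n,hit,unit(s),s["force"],s["time_s"])
    arm.movel(W((.015,y,.12)),vel=.2)
    if z<.075: break
E
```

```text
a True [0.0151 0.11   0.0705] [-1.55657177 -0.82347406  6.37593516] 14.375
```

Bolt a stopped at 0.0705, which matches a 9 mm sink. Tapping b as a reference will rule out an error in the z correction.

```bash
python3 - <<'E'
from rig import arm
from h import *
y=0
arm.movel(W((.015,y,.12)),vel=.2)
arm.movel(W((.015,y,.09)),vel=.12,until_force=8)
hit=arm.movel(W((.015,y,.066)),vel=.02,until_force=6)
s=arm.sense(); print("b",hit,unit(s),s["force"],s["time_s"])
arm.movel(W((.015,y,.12)),vel=.2)
# feasibility of the lift with vertical tool, jaws along unit x
for d in(np.pi/2,-np.pi/2):
    for th in(0,.45,.9):
        a=np.arctan2(34,82)+th; p=(-.02+.0888*np.cos(a),.11,.061+.0888*np.sin(a)-.016)
        q=arm.inverse_kinematics(W(p),att(d)); print(d,th,None if q is None else np.round(q,2))
E
```

```text
b True [ 0.0151 -0.0001  0.0792] [-0.8175741   0.29319911  6.61469864] 16.55
1.5707963267948966 0 [-0.01  0.65  1.59 -0.    0.9  -0.21]
1.5707963267948966 0.45 [-0.02  0.57  1.64 -0.    0.93 -0.21]
1.5707963267948966 0.9 [-0.03  0.48  1.73 -0.    0.93 -0.23]
-1.5707963267948966 0 None
-1.5707963267948966 0.45 None
-1.5707963267948966 0.9 None
```

Bolt b is tight (stopped at 0.0792), so bolt a is the loose one. Next I'll grip handle a with the jaws across the bar and lift along the arc, keeping the tool vertical.

```bash
python3 - <<'E'
from rig import arm
from h import *
import cv2
A=att(np.pi/2)
arm.set_gripper(.5,30)
arm.movep(W((.062,.11,.15)),A)
hit=arm.movel(W((.062,.11,.079)),vel=.08,until_force=6)
s=arm.sense(); print("down",hit,unit(s),s["force"],s["finger_gap"])
if not hit:
    arm.set_gripper(0.0,30); s=arm.sense(); print("grip",s["finger_gap"],s["force"],s["time_s"])
im=[cv2.convertScaleAbs(cv2.resize(arm.snapshot("side")["image"][190:320,180:380],None,fx=3,fy=3,interpolation=cv2.INTER_CUBIC),alpha=1.3)]
cv2.imwrite("pics/g.png",im[0])
E
```

```text
down False [0.0624 0.1099 0.0795] [ 0.2338491   0.60295683 -0.64898759] 0.5035933008841913
grip 0.09948793715317217 [3.12525845 0.63356518 1.64134885] 20.0667
```

View pics/g.png

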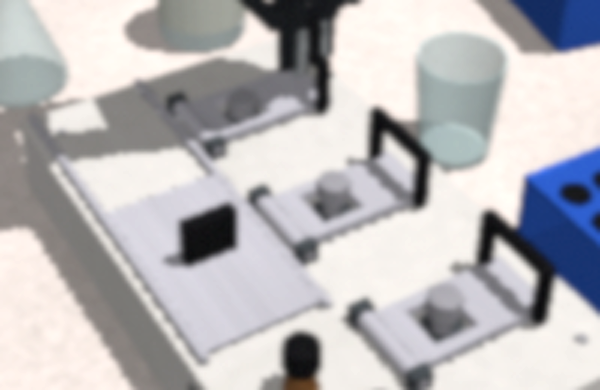

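The fingers hold bar a at (315,85), and the finger gap of about 8.5 mm fits the 10 mm bar. Bolt a at (243,103) is visibly lower than the others, and the hatch is still shut with its fin at (208,235). Lifting now.

```bash
python3 - <<'E'
from rig import arm
from h import *
import cv2
p0=arm.sense()["position"]; a0=np.arctan2(34,82); r=.0888
e=np.array([np.cos(pose[2]),np.sin(pose[2]),0])
for th in np.linspace(.12,.96,8):
    a=a0+th
    arm.movel(p0+e*r*(np.cos(a)-np.cos(a0))+[0,0,r*(np.sin(a)-np.sin(a0))],vel=.06)
    s=arm.sense(); print(round(th,2),unit(s),np.round(s["force"],1),round(s["finger_gap"],3),s["time_s"])
    if np.linalg.norm(s["force"])>25: break
arm.dwell(.5); s=arm.sense(); print(np.round(s["force"],1),s["finger_gap"],s["time_s"])
im=arm.snapshot("side")["image"]
cv2.imwrite("pics/l.png",cv2.convertScaleAbs(cv2.resize(im[150:320,160:380],None,fx=3,fy=3,interpolation=cv2.INTER_CUBIC),alpha=1.3))
E
```

```text
0.12 [0.0582 0.1099 0.0891] [ 3.2  0.4 -0.9] 0.104 20.45
0.24 [0.0528 0.1099 0.0982] [5.6 2.5 2.2] 0.103 20.775
0.36 [0.0465 0.1099 0.1066] [6.7 1.9 3.5] 0.099 21.1
0.48 [0.0392 0.1098 0.1143] [8.  3.3 6.1] 0.102 21.425
0.6 [0.0312 0.1098 0.1211] [8.2 4.2 9.1] 0.102 21.75
0.72 [0.0218 0.1097 0.1264] [6.5 3.2 9.4] 0.102 22.075
0.84 [0.0114 0.1098 0.1302] [4.7 1.9 9.1] 0.104 22.4
0.96 [0.0009 0.1097 0.1329] [4.4 1.9 8.8] 0.101 22.725
[3.2 1.4 9.7] 0.10430961669019723 23.225
```

View pics/l.png

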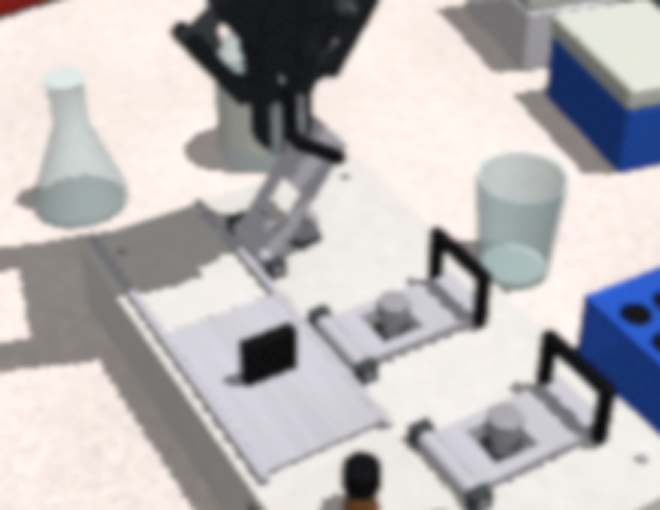

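Cap a stands open at roughly 54°, with the fingers on its bar at (300,140). The hatch and caps b and c are shut, and the glassware in view is upright. The force is steady and low, so I'm handing in.

```bash
python3 -c "
from rig import arm
s=arm.sense(); print(s['force'],s['finger_gap'],abs(s['joint_velocities']).max(),s['time_s'])
print(arm.finish_job())"
```

```text
[4.27751957 2.14590622 9.74070765] 0.10107756625679565 0.0017586699888372378 23.275
the job is handed in; nothing more can be done
None
```

The job is handed in at 23.3 s. The hatch is shut, bolt a is the loose one, and the gripper is holding its cap open and still. The hand-in gives no verdict.

- **Hatch:** My first push missed. The fingers passed over the fin because the true fingertip is about 25 mm above the reported TCP. I measured this by touching the hatch plate and corrected for it. The second push met the end stop at unit y 0.0199 m (0.0195 m predicted), and the picture showed the well covered.
- **Bolts:** Bolt a sank to 0.0705 m under a tap of about 6 N. Bolt b stopped at 0.0792 m, so it is tight and confirms the height correction. I did not tap c, since the loose bolt was already found.
- **Cap a:** I gripped the bar and lifted it to about 0.94 rad (54°), estimated from the gripper's path.
- **Last checks:** The arm was still, and the finger gap of about 0.10 (8.6 mm) fits the 10 mm bar. The last picture showed caps b and c and the hatch shut. The bystanders in view (bottle partly hidden) stood upright; the pipette, vial 2 and most of the rack were outside that crop.
- **Unexpected reading:** The tool feels about 10 N upward, against the roughly 1 N expected at the handle. It held steady, and probably comes from a small mismatch between the lifted path and the cap's true arc.

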